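# Put the cookie cutters away in order of size

### The arm

A 7-joint arm with a two-finger parallel gripper is mounted at the origin on the work surface; the furniture and walls round the work are solid. World frame = base frame: x ahead of the robot, y to its left, z up, the work surface at z = 0. Lengths are in m, angles in rad, forces in N, time in s.
With the tool pointing down it reaches from about 0.4 to 0.875 m from the base axis. Payload 19.3 kg.
Tool frame: the origin (TCP) lies where the fingers leave the gripper's body, on its centre line; the fingertips stand bot.tip_reach ahead of it and the grasp point (between the pads) lies 54 mm ahead of it (bot.tip_reach is the distance from the TCP to the fingertips, in m); z points along the fingers, y is the line along which they close (so a half turn about z gives the same grasp; the last joint's range is limited). The gripper opens to 85 mm and grips with 20 to 120 N. Pads are 22 mm wide; open, the fingers measure 114 mm over their backs; the gripper's body (76 mm by 85 mm) begins 54 mm behind the grasp point. The pads swing forward as they close: fully open they stand 13 mm farther back than shut.
Start: joints at [-1.339, 0.521, -0.036, 1.599, 0.021, 1.021, -0.113], TCP at [0.186, 0.597, 0.304] pointing down, gripper open.
Joint ranges: [-2.91, 2.91], [-0.3, 2.13], [-1.5, 1.42], [0.17, 2.43], [-1.26, 4.41], [0.16, 1.93], [-2.52, 2.52]. Speed limits (rad/s): [1.89, 1.89, 2.39, 2.39, 3.01, 3.01, 3.01].

### API

Orientations are given as [roll, pitch, yaw] about the fixed x, y, z axes, in that order (R = Rz(yaw) Ry(pitch) Rx(roll)).
In Python, from workcell import bot gives the robot as it stands. The module is installed in compiled form; this text tells all that it offers.
- The arm moves only by the shell command python3 -m jog 'ROWS' [FORCE]. ROWS is JSON, a list that holds one entry, the list of rows, each a list of 7 numbers: the shift along the tool's x, y, z in mm, then the turn, a rotation vector about the tool's x, y, z in rad, then the opening, from 0 (shut) to 1 (fully open). In form: [[[tx, ty, tz, wx, wy, wz, fingers], ...]]. A call has 1 to 5 rows; each row shifts and turns the commanded pose from where the row before left it, along the tool's axes as they then stand; what a row does not reach is not made up. A row lasts 1/10 s, in which the tool goes at most 50 mm and 8.59 degrees, less where a joint would pass 70% of its speed; a pose out of reach is approached as far as the arm can. A call is refused whole if a number of a shift passes 50 or a number of a turn 0.15, either way. A call with a gripper value outside its range is refused whole. The fingers move at their own pace and stop on an object; FORCE is the grip in N (left out, the last holds). Time passes only in rows, so rows that do not move let the fingers close. It gives the time, the measured TCP pose, the force, the opening and the grip force at its end, in the units of the state.
- bot.observe(): the state, without advancing time (a new reading comes with each control period).
- bot.grab_frame(name): name is "scene" or "top"; returns a dict with "img" (420x560x3 uint8, red, green, blue), "intrinsics" (3x3 intrinsics, pixels), "k1" (the pictures are not rectified: a ray, as slopes to the right and down, at radius r is drawn at 1 + k1 r^2 times it, then the intrinsics apply), "R" (3x3) and "t" (3): a world point X has camera coordinates R X + t. Camera axes: x right, y down, z forward; pixel columns grow to the right and rows downward; lengths in m; the calibration is good to about 2 mm. A picture is of the moment at which its call begins. There is no depth.
- bot.job_done(): hands the job in; it is judged then, once.
Trained networks look in a picture, given as the dict that the camera call returned (one of the last four; its "shot" number tells which), for a name from the list of things; names that differ only in an ending like _2 or _b are one class to them, and where a whole thing is asked for, a point or a joint stands for the part that bears it (a point fixed in the world has none). Each returns a list of dicts, best first, with "conf" (0 to 1); they miss things now and then, are a little off and sometimes report something else, mostly with a low value. They report only what shows in the picture. A call takes as long as a camera call. They do not tell look-alikes from the thing itself.
- bot.trace(query, picture): "region" (420x560 bool, what is visible of it).
- bot.spot_point(query, picture): "xyz" ([x, y, z] in m, in world coordinates, good to about 4 mm: a listed point, or the origin of a listed thing).
The state is a dict: "clock": time; "qpos": joint angles; "qd": joint speeds; "joint_efforts": joint torques, N m; "position": TCP position; "tool_rot": TCP orientation; "force": force on the tool from outside, world axes, zero at the start; "moment": the same for the moment, N m; "grip_width": finger opening in m; "finger_force": force on a finger pad.
Only numpy, scipy, OpenCV 4.12 (cv2) and the standard library are available. Lean on these libraries where they do the work, as an engineer would, in place of code of your own. Each camera call takes 0.05 s, during which the arm holds its last target. There are 200 camera calls.

### The job

Put the four round cookie cutters away on the wooden board in order of size, one over each dowel: the smallest at the end with the hanging-hole tongue, the largest at the far end. Each should stand flat on the board, beaded edge up, with its dowel about in the middle; leave the spice jar and the stamp where they stand.

Things in the scene. Friction and masses are not known exactly. Their poses are not given: they have to be found in the camera images.
- cutter_32: smallest of four plain round steel cookie cutters: an open tube, outer diameter 32 mm, height 30 mm, wall 2 mm, with a thin bead round the upper edge, standing on the table. Origin: on its axis at the lower edge; z up along the axis.
- cutter_42: second smallest of four plain round steel cookie cutters: an open tube, outer diameter 42 mm, height 30 mm, wall 2 mm, with a thin bead round the upper edge, standing on the table. Origin: on its axis at the lower edge; z up along the axis.
- cutter_52: second largest of four plain round steel cookie cutters: an open tube, outer diameter 52 mm, height 30 mm, wall 2 mm, with a thin bead round the upper edge, standing on the table. Origin: on its axis at the lower edge; z up along the axis.
- cutter_62: largest of four plain round steel cookie cutters: an open tube, outer diameter 62 mm, height 30 mm, wall 2 mm, with a thin bead round the upper edge, standing on the table. Origin: on its axis at the lower edge; z up along the axis.
- dowel_1: the dowel nearest the tongue with the hanging hole, one of four alike dark round dowels (diameter 10 mm, 22 mm tall, fixed) standing 70 mm apart in a row along the middle of the wooden board. Origin: on its axis at the board's top face; z up, x along the row towards the tongue. The board: fixed light wood, top face 15 mm above the table, 280 x 76 mm.
- dowel_2: the dowel second from the tongue, one of four alike dark round dowels (diameter 10 mm, 22 mm tall, fixed) standing 70 mm apart in a row along the middle of the wooden board. Origin: on its axis at the board's top face; z up, x along the row towards the tongue.
- dowel_3: the dowel third from the tongue, one of four alike dark round dowels (diameter 10 mm, 22 mm tall, fixed) standing 70 mm apart in a row along the middle of the wooden board. Origin: on its axis at the board's top face; z up, x along the row towards the tongue.
- dowel_4: the dowel farthest from the tongue, one of four alike dark round dowels (diameter 10 mm, 22 mm tall, fixed) standing 70 mm apart in a row along the middle of the wooden board. Origin: on its axis at the board's top face; z up, x along the row towards the tongue. At the other end of the board a tongue 36 mm wide with a 14 mm hanging hole adds 35 mm; the outer dowels stand 35 mm from the ends of the 280 mm.
- spice_jar: bystander: spice jar with a red cap, 45 mm across, 106 mm tall, upright. Origin: centre of its underside.
- stamp: bystander: small stamp with a brown wooden knob on a black foot 24x42 mm, 64 mm tall, upright. Origin: centre of its underside.
Mind the look-alikes: they are no part of the job. Leave any green look-alike of the cutter_52 alone.

How it is judged:
At the end, for the whole second after the job is handed in: From the tongue end, dowels 1 to 4 carry the 32, 42, 52 and 62 mm cutters: each cutter's axis within 12 mm of its dowel's axis, its lower edge on the board's top face (within 4 mm), upright beaded edge up (within 0.1 rad), released and at rest (horizontal distance between cutter_32 and dowel_1 below 0.012 m and z of cutter_32 in the frame of dowel_1 between -0.004 and 0.004 m and angle between each of cutter_32, cutter_42, cutter_52, cutter_62's own z axis and vertical below 0.1 rad and linear speed of each of cutter_32, cutter_42, cutter_52, cutter_62 below 0.02 m/s and horizontal distance between cutter_42 and dowel_2 below 0.012 m and z of cutter_42 in the frame of dowel_2 between -0.004 and 0.004 m and horizontal distance between cutter_52 and dowel_3 below 0.012 m and z of cutter_52 in the frame of dowel_3 between -0.004 and 0.004 m and horizontal distance between cutter_62 and dowel_4 below 0.012 m and z of cutter_62 in the frame of dowel_4 between -0.004 and 0.004 m); the robot touches nothing.
It fails at once if the spice jar is pushed more than 25 mm away or knocked over (distance of spice_jar from where it was at the start of the episode above 0.025 m or angle between spice_jar's own z axis and vertical above 0.4 rad).
It fails at once if the stamp is pushed more than 25 mm away or knocked over (distance of stamp from where it was at the start of the episode above 0.025 m or angle between stamp's own z axis and vertical above 0.4 rad).
It also fails if it takes over 96 s, if anything falls off the work surface, if the arm or the gripper's body presses on something with over 40 N, if the wrist force passes 120 N, or if a joint passes its speed limit or range.

## Working session

There is one attempt and no reset: what is moved stays moved. The work goes in short steps, Python scripts to look and compute and a shell command to move; the robot and the scene stay as the last step left them, time stands still between calls to the robot, and variables do not carry over. Pictures are saved under pics/ and viewed, at most 14 in all, crops included, and the job is handed in when it is done.

```bash
mkdir -p pics
cat > h.py <<'E'
import numpy as np, cv2
from workcell import bot
def save(p,n,crop=None,s=1):
    im=p["img"][...,::-1]
    if crop: im=im[crop[1]:crop[3],crop[0]:crop[2]]
    cv2.imwrite("pics/"+n,cv2.resize(im,None,fx=s,fy=s,interpolation=cv2.INTER_CUBIC))
def proj(p,X):
    c=p["R"]@np.array(X,float)+p["t"]; a=c[:2]/c[2]; a=a*(1+p["k1"]*(a@a)); K=np.array(p["intrinsics"])
    return K[:2,:2]@a+K[:2,2]
def ray(p,uv):
    K=np.array(p["intrinsics"]); d=np.linalg.solve(K,[uv[0],uv[1],1])[:2]; a=d.copy()
    for _ in range(20): a=d/(1+p["k1"]*(a@a))
    R=np.array(p["R"]); return -R.T@p["t"], R.T@np.array([a[0],a[1],1])
def onz(p,uv,z):
    o,d=ray(p,uv); return o+d*(z-o[2])/d[2]
def tri(obs):
    A=np.zeros((3,3));b=np.zeros(3)
    for p,uv in obs:
        o,d=ray(p,uv); d=d/np.linalg.norm(d); M=np.eye(3)-np.outer(d,d); A+=M;b+=M@o
    return np.linalg.solve(A,b)
E
python3 - <<'E'
from h import *
np.set_printoptions(precision=4,suppress=True)
s=bot.grab_frame("scene");t=bot.grab_frame("top")
save(s,"s0.png");save(t,"t0.png")
for p in(s,t): print("cam",-np.array(p["R"]).T@p["t"],p["intrinsics"][0],p["k1"])
for n in["cutter_32","cutter_42","cutter_52","cutter_62","dowel_1","dowel_2","dowel_3","dowel_4","spice_jar","stamp"]:
    for nm,p in(("s",s),("t",t)):
        for r in bot.spot_point(n,p)[:5]: print(n,nm,np.round(r["xyz"],4),round(r["conf"],2),proj(p,r["xyz"]).round())
print(bot.observe(),bot.tip_reach)
E
```

```text
cam [0.2335 0.5769 0.7822] [388.0111   0.     281.2363] -0.03674134789650775
cam [0.3265 0.0395 1.2263] [401.0377   0.     277.9101] 0.012588138003190471
cutter_32 s [ 0.5806  0.1115 -0.0015] 0.87 [276. 244.]
cutter_32 s [ 0.4785  0.3046 -0.0006] 0.75 [264. 325.]
cutter_32 s [0.4913 0.0266 0.0016] 0.74 [324. 236.]
cutter_32 s [0.5827 0.2776 0.0016] 0.58 [234. 291.]
cutter_32 s [0.4635 0.1187 0.0029] 0.55 [315. 266.]
cutter_32 t [ 0.5819  0.2717 -0.0018] 0.68 [205. 204.]
cutter_32 t [0.4757 0.3021 0.0012] 0.5 [192. 237.]
cutter_32 t [0.579  0.1127 0.0007] 0.5 [256. 207.]
cutter_32 t [ 0.4908  0.0313 -0.0013] 0.47 [281. 237.]
cutter_32 t [ 0.4677  0.1195 -0.0003] 0.4 [252. 243.]
cutter_42 s [ 0.5806  0.1115 -0.0015] 0.87 [276. 244.]
cutter_42 s [ 0.4785  0.3046 -0.0006] 0.75 [264. 325.]
cutter_42 s [0.4913 0.0266 0.0016] 0.74 [324. 236.]
cutter_42 s [0.5827 0.2776 0.0016] 0.58 [234. 291.]
cutter_42 s [0.4635 0.1187 0.0029] 0.55 [315. 266.]
cutter_42 t [ 0.5819  0.2717 -0.0018] 0.68 [205. 204.]
cutter_42 t [0.4757 0.3021 0.0012] 0.5 [192. 237.]
cutter_42 t [0.579  0.1127 0.0007] 0.5 [25
[... 1845 characters left out ...]
.0001] 0.85 [198. 241.]
spice_jar t [ 0.7473  0.2111 -0.0025] 0.62 [229. 155.]
stamp s [ 0.5565  0.4497 -0.0008] 0.64 [191. 361.]
stamp t [0.562  0.4462 0.004 ] 0.68 [148. 207.]
{'clock': 1.1, 'qpos': array([-1.3392,  0.5214, -0.0363,  1.5995,  0.0212,  1.0211, -0.1128]), 'qd': array([-0.0002,  0.0003,  0.0013,  0.001 , -0.0005,  0.001 , -0.0016]), 'joint_efforts': array([  0.0039, -92.6879,   1.9794, -37.0262,   0.018 ,   0.0018,
        -0.    ]), 'position': array([0.1858, 0.5967, 0.3039]), 'tool_rot': array([-3.1416, -0.    ,  2.8398]), 'force': array([ 0.11  , -0.3752,  0.1934]), 'moment': array([-0.0353,  0.021 , -0.013 ]), 'finger_force': 0.0, 'grip_width': 0.08519242259947298} 0.0726
```

View pics/s0.png

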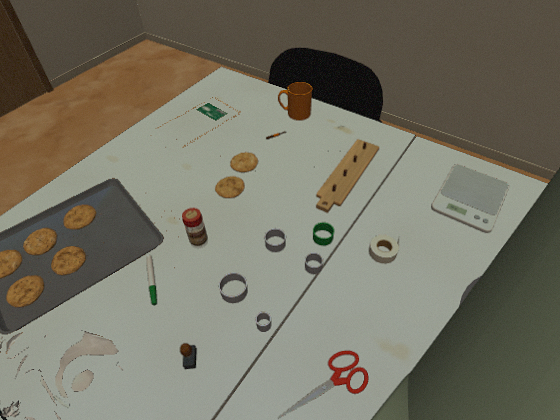

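View pics/t0.png

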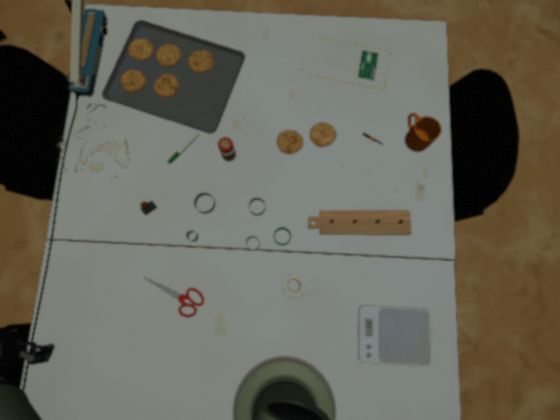

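```bash
cat >> h.py <<'E'
from scipy.optimize import least_squares
TH=np.linspace(0,2*np.pi,24,endpoint=False); DR=np.c_[np.cos(TH),np.sin(TH)]
def sup(uv): return (uv@DR.T).max(0)
def tube(x,y,D,z0,z1):
    return np.array([[x+D/2*np.cos(a),y+D/2*np.sin(a),z] for a in np.linspace(0,2*np.pi,36) for z in(z0,z1)])
def regs(p,q):
    out=[]
    for r in bot.trace(q,p):
        m=r["region"].astype(np.uint8); v,u=np.nonzero(m)
        if len(u): out.append((r["conf"],np.c_[u,v].astype(float),m))
    return out
def fit(obs,x,y,D=.045,zt=.03,zb=0.):
    def f(q): return np.concatenate([sup(np.array([proj(p,X) for X in tube(q[0],q[1],q[2],zb,q[3])]))-(sup(uv)+.5*np.abs(DR).sum(1)*0.6) for p,uv in obs])
    r=least_squares(f,[x,y,D,zt],x_scale=.01,loss="soft_l1"); return r.x,np.sqrt(np.mean(f(r.x)**2))
E
python3 - <<'E'
from h import *
np.set_printoptions(precision=4,suppress=True)
s=bot.grab_frame("scene");t=bot.grab_frame("top")
rs=regs(s,"cutter_32");rt=regs(t,"cutter_32")
for n,x,y in(("a",.58,.112),("b",.477,.304),("green",.491,.029),("c",.582,.274),("d",.465,.119)):
    o=[]
    for p,rr in((s,rs),(t,rt)):
        c=proj(p,[x,y,.015]); b=min(rr,key=lambda r:np.hypot(*(r[1].mean(0)-c)))
        dd=np.hypot(*(b[1].mean(0)-c)); col=p["img"][b[2]>0].mean(0)
        print(n,"d",dd.round(1),"conf",round(b[0],2),"rgb",col.round())
        if dd<12:o.append((p,b[1]))
    print(n,*fit(o,x,y), [fit([q],x,y)[0][:3] for q in o])
for p,n in((s,"s"),(t,"t")):
    for r in regs(p,"dowel_1"): print("dowel",n,round(r[0],2),r[1].mean(0).round(1),len(r[1]))
def blobs(p,box,th):
    g=p["img"].max(2)[box[1]:box[3],box[0]:box[2]]
    k,_,st,c=cv2.connectedComponentsWithStats((g<th).astype(np.uint8))
    return [(c[i]+box[:2],st[i,4]) for i in range(1,k) if st[i,4]>2]
for th in(90,110):
  print(th,blobs(s,(318,135,385,212),th)); print(blobs(t,(300,208,415,238),th))
save(s,"c1.png",(215,125,395,345),2.7)
save(t,"c2.png",(180,180,420,260),3.3)
E
```

```text
a d 0.9 conf 0.59 rgb [85. 82. 79.]
a d 2.0 conf 0.39 rgb [ 97. 101.  98.]
a [0.58   0.1128 0.0499 0.0349] 0.3649898770071124 [array([0.5815, 0.1114, 0.0507]), array([0.5781, 0.1128, 0.0495])]
b d 0.9 conf 0.77 rgb [84. 82. 80.]
b d 1.7 conf 0.47 rgb [77. 79. 77.]
b [0.4768 0.3052 0.027  0.0386] 0.9652824366654458 [array([0.4788, 0.3042, 0.0322]), array([0.4733, 0.2998, 0.0149])]
green d 1.2 conf 0.88 rgb [27. 68. 34.]
green d 7.7 conf 0.63 rgb [71. 88. 74.]
green [0.4957 0.0333 0.0364 0.0436] 4.531759586931429 [array([0.4934, 0.029 , 0.0511]), array([0.5164, 0.0278, 0.0145])]
c d 1.8 conf 0.7 rgb [87. 85. 81.]
c d 5.8 conf 0.43 rgb [76. 77. 75.]
c [0.5801 0.2777 0.0523 0.0474] 1.5707326842855955 [array([0.586 , 0.2739, 0.0641]), array([0.5736, 0.2728, 0.0364])]
d d 0.8 conf 0.77 rgb [83. 81. 78.]
d d 5.7 conf 0.54 rgb [ 98. 100.  99.]
d [0.4682 0.1196 0.0356 0.0374] 2.6850115895640307 [array([0.4667, 0.1192, 0.0408]), array([0.4811, 0.1224, 0.0265])]
90 [(array([364.0667, 145.6   ]), np.int32(15)), (array([354.6875, 158.3125]), np.int32(16)), (array([344.5789, 172.5263]), np.int32(1
[... 319 characters left out ...]
([377.1176, 221.4118]), np.int32(17)), (array([400.3333, 221.5333]), np.int32(15))]
110 [(array([364.2727, 145.3636]), np.int32(22)), (array([343.539 , 191.8723]), np.int32(141)), (array([354.6154, 158.6538]), np.int32(26)), (array([344.7037, 172.3704]), np.int32(27)), (array([373.1385, 194.9385]), np.int32(65)), (array([333.7931, 187.6207]), np.int32(29)), (array([318.8571, 196.2857]), np.int32(7)), (array([324.6, 202.8]), np.int32(15))]
[(array([314.1765, 220.0588]), np.int32(17)), (array([332.5351, 228.2961]), np.int32(385)), (array([383.3263, 226.2719]), np.int32(570)), (array([373.8, 229.8]), np.int32(5)), (array([379.6667, 230.    ]), np.int32(3)), (array([356.8, 233.6]), np.int32(5))]
```

View pics/c1.png

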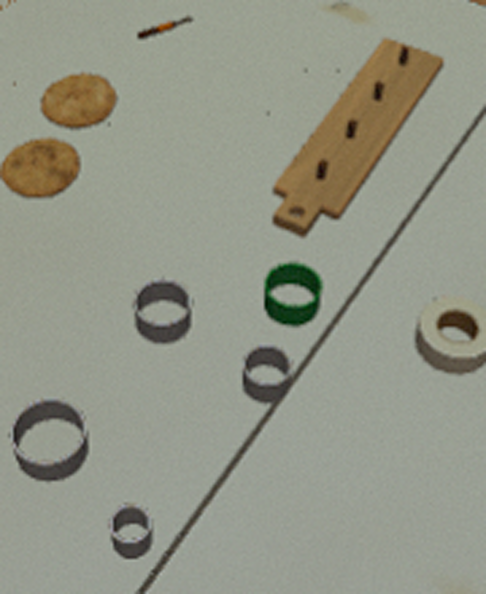

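View pics/c2.png

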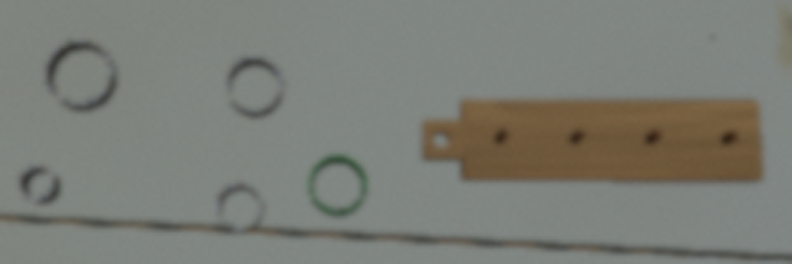

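Run:
```python
from h import *
np.set_printoptions(precision=4,suppress=True)
s=bot.grab_frame("scene");t=bot.grab_frame("top")
S=[(333.7,187.7),(344.6,172.5),(354.7,158.4),(364.1,145.5)];T=[(331.4,220.9),(354.2,221.2),(377.1,221.4),(400.3,221.5)]
for a,b in zip(S,T): print("dowel",tri([(s,a),(t,b)]),onz(s,a,.026),onz(t,b,.026))
# cutters: top view dark-pixel hull
for n,x,y,D in(("a52",.5805,.112,.052),("b32",.478,.304,.032),("c62",.584,.274,.062),("d42",.466,.119,.042)):
    c=proj(t,[x,y,.015]);rs=min(regs(s,"cutter_32"),key=lambda r:np.hypot(*(r[1].mean(0)-proj(s,[x,y,.015]))))
    g=t["img"].astype(int).sum(2)/3; u0,v0=(c-14).astype(int); w=g[v0:v0+29,u0:u0+29]; m=w<np.median(w)-18
    v,u=np.nonzero(m); uv=np.c_[u+u0,v+v0].astype(float)
    X=np.array([proj(t,q) for q in tube(x,y,D,0,.03)]); k=np.hypot(*(uv-c).T)<D/2*420+2; uv=uv[k]
    print(n,len(uv),"scene",fit([(s,rs[1])],x,y,D)[0],"both",*fit([(s,rs[1]),(t,uv)],x,y,D),"mid-tri",tri([(s,(rs[1].max(0)+rs[1].min(0))/2),(t,(uv.max(0)+uv.min(0))/2)]))
o=bot.observe();print(o["clock"],o["position"],o["tool_rot"])
```

```text
dowel [ 0.545  -0.1203  0.0202] [ 0.5433 -0.1149  0.026 ] [ 0.5432 -0.1197  0.026 ]
dowel [ 0.5477 -0.1895  0.0214] [ 0.5468 -0.1848  0.026 ] [ 0.5459 -0.1889  0.026 ]
dowel [ 0.5508 -0.2591  0.0219] [ 0.5504 -0.2544  0.026 ] [ 0.5488 -0.2584  0.026 ]
dowel [ 0.5546 -0.3303  0.02  ] [ 0.5534 -0.323   0.026 ] [ 0.5521 -0.3288  0.026 ]
a52 109 scene [0.5821 0.1121 0.0498 0.0318] both [0.5818 0.1105 0.0524 0.0279] 0.5693312510052412 mid-tri [0.5819 0.11   0.0121]
b32 74 scene [0.479  0.3046 0.0301 0.0344] both [0.4798 0.3025 0.0332 0.0258] 0.49923710268596605 mid-tri [0.4804 0.3024 0.0092]
c62 162 scene [0.5852 0.2749 0.0639 0.0302] both [0.5848 0.2736 0.0646 0.027 ] 0.6018475793638406 mid-tri [0.5853 0.2734 0.0117]
d42 88 scene [0.4681 0.1165 0.0412 0.029 ] both [0.4663 0.1169 0.0434 0.0284] 1.5482598458166157 mid-tri [0.4656 0.1191 0.0192]
1.7 [0.1858 0.5967 0.3039] [-3.1415 -0.      2.8397]
```

```bash
python3 -m jog '[[[0,0,0,0,0,0.15,1],[0,0,0,0,0,0.15,1],[0,0,0,0,0,0.15,1],[0,0,0,0,0,0.15,1],[0,0,0,0,0,0.15,1]]]'; python3 -m jog '[[[0,0,0,0,0,0.15,1],[0,0,0,0,0,0.15,1],[0,0,0,0,0,0.15,1],[0,0,0,0,0,0.069,1],[0,0,0,0,0,0,1]]]'
python3 -m jog '[[[-30,36,0,0,0,0,1],[-30,36,0,0,0,0,1],[-30,36,0,0,0,0,1],[-30,36,0,0,0,0,1],[-30,36,0,0,0,0,1]]]'
```

```text
clock: 2.2
position: [0.1858, 0.5967, 0.3039]
tool_rot: [-3.142, -0.0, 2.084]
force: [-0.8, 0.2, -0.3]
grip_width: 0.0858
finger_force: 0.0
clock: 2.7
position: [0.1856, 0.5968, 0.3038]
tool_rot: [3.141, 0.0, 1.57]
force: [0.3, -0.5, 0.4]
grip_width: 0.0851
finger_force: 0.0
clock: 3.2
position: [0.367, 0.4454, 0.3041]
tool_rot: [3.141, -0.0, 1.574]
force: [-0.1, 1.0, -0.9]
grip_width: 0.0853
finger_force: 0.0
```

```bash
python3 -m jog '[[[-34,43,5,0,0,0,1],[-34,43,5,0,0,0,1],[-34,43,20,0,0,0,1],[-34,43,20,0,0,0,1],[-34,43,20,0,0,0,1]]]'
python3 -m jog '[[[0,0,45,0,0,0,1],[0,0,40,0,0,0,1],[0,0,0,0,0,0,1]]]'
python3 - <<'E'
from h import *
print(bot.tip_reach,bot.observe()["position"])
save(bot.grab_frame("scene"),"c3.png",(160,180,360,330),3)
E
```

```text
clock: 3.7
position: [0.5558, 0.2963, 0.2429]
tool_rot: [3.141, -0.001, 1.574]
force: [0.5, 0.8, 0.8]
grip_width: 0.0854
finger_force: 0.0
clock: 4.0
position: [0.5525, 0.2963, 0.1539]
tool_rot: [-3.135, 0.004, 1.573]
force: [-0.2, 0.2, -0.2]
grip_width: 0.0853
finger_force: 0.0
0.0726 [0.55251723 0.29632931 0.15389808]
```

View pics/c3.png

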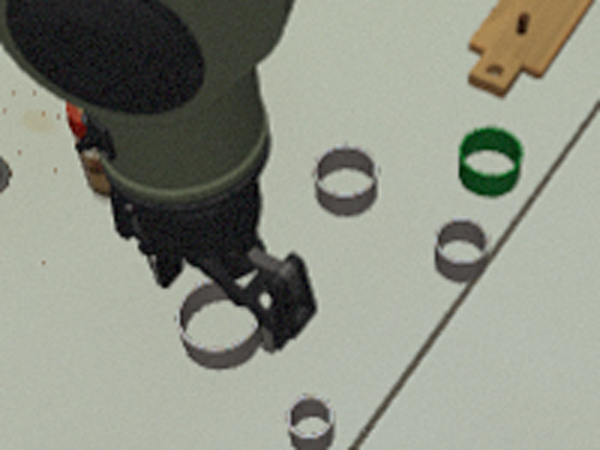

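```bash
python3 -m jog '[[[-22.5,32.5,10,0,0,0,1],[0,0,25,0,0,0,1],[0,0,25,0,0,0,1],[0,0,14,0,0,0,1],[0,0,0,0,0,0,1]]]' 30;  python3 - <<'E'
from h import *
save(bot.grab_frame("scene"),"c4.png",(190,240,290,315),6)
E
```

```text
clock: 4.55
position: [0.5868, 0.2754, 0.0846]
tool_rot: [-3.141, 0.0, 1.572]
force: [-0.0, 0.5, 0.3]
grip_width: 0.0854
finger_force: 0.0
```

View pics/c4.png

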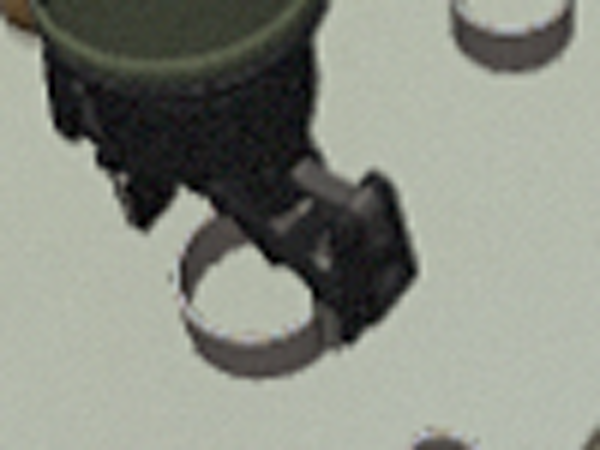

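```bash
python3 -m jog '[[[0,0,5,0,0,0,1],[0,0,0,0,0,0,0.7],[0,0,0,0,0,0,0.5],[0,0,0,0,0,0,0.3],[0,0,0,0,0,0,0.3]]]' 30; python3 -m jog '[[[0,0,0,0,0,0,0.3],[0,0,0,0,0,0,0.3]]]'
python3 - <<'E'
from h import *
save(bot.grab_frame("scene"),"c5.png",(190,240,290,315),6)
E
```

```text
clock: 5.1
position: [0.5871, 0.2753, 0.0804]
tool_rot: [3.141, -0.001, 1.571]
force: [-1.5, -1.9, 8.7]
grip_width: 0.0599
finger_force: 30.9
clock: 5.3
position: [0.5871, 0.2753, 0.0804]
tool_rot: [3.141, -0.001, 1.571]
force: [-2.5, -0.2, 9.1]
grip_width: 0.0597
finger_force: 30.9
```

View pics/c5.png

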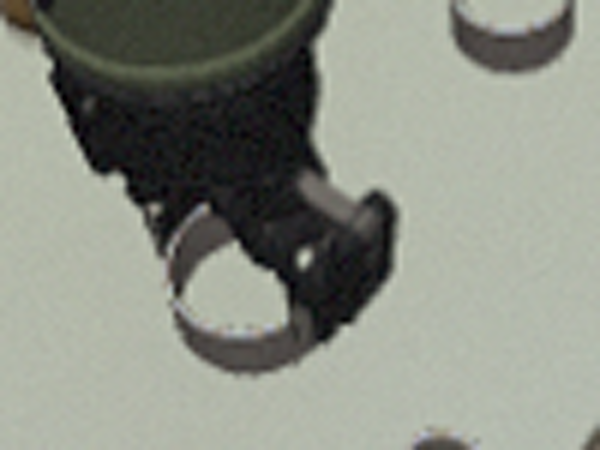

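```bash
python3 -m jog '[[[0,0,-20,0,0,0,0.3],[0,0,-30,0,0,0,0.3],[0,0,-40,0,0,0,0.3],[0,0,0,0,0,0,0.3]]]'
python3 - <<'E'
from h import *
s=bot.grab_frame("scene")
save(s,"c6.png",(190,190,290,265),6)
o=bot.observe()["position"]
c=proj(s,[o[0],o[1],o[2]-.065]);print(c,proj(s,[o[0],o[1],o[2]-.05]),proj(s,[o[0],o[1],o[2]-.08]))
E
```

```text
clock: 5.75
position: [0.589, 0.2757, 0.1748]
tool_rot: [3.135, -0.003, 1.57]
force: [0.6, 0.5, -0.7]
grip_width: 0.0601
finger_force: 33.7
[226.56368505 263.9146244 ] [225.65342867 259.84281964] [227.44896082 267.87227037]
```

View pics/c6.png

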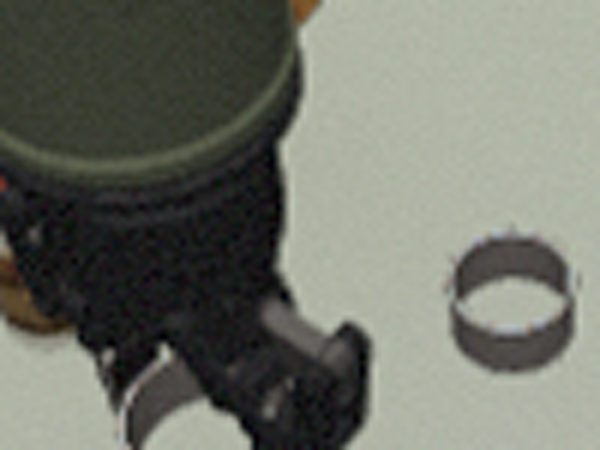

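```bash
python3 -m jog '[[[-30,-2,0,0,0,0,0.3],[-45,-3,0,0,0,0,0.3],[-45,-3,0,0,0,0,0.3],[-45,-3,0,0,0,0,0.3],[-45,-3,0,0,0,0,0.3]]]'; python3 -m jog '[[[-45,-3,0,0,0,0,0.3],[-45,-3,0,0,0,0,0.3],[-45,-3,0,0,0,0,0.3],[-45,-3,0,0,0,0,0.3],[-45,-3,0,0,0,0,0.3]]]';python3 -m jog '[[[-45,-3,0,0,0,0,0.3],[-45,-3,0,0,0,0,0.3],[-45,-3,0,0,0,0,0.3],[-30,0,0,0,0,0,0.3],[0,0,0,0,0,0,0.3]]]'
```

```text
clock: 6.3
position: [0.5723, 0.0634, 0.1689]
tool_rot: [-3.141, 0.0, 1.571]
force: [1.2, -0.4, -0.8]
grip_width: 0.0594
finger_force: 33.7
clock: 6.8
position: [0.5573, -0.1616, 0.1689]
tool_rot: [-3.141, -0.0, 1.571]
force: [1.3, -0.3, -0.6]
grip_width: 0.0598
finger_force: 33.7
clock: 7.3
position: [0.5471, -0.3299, 0.1688]
tool_rot: [-3.141, 0.002, 1.565]
force: [-1.1, -0.3, -0.5]
grip_width: 0.0598
finger_force: 33.7
```

```bash
python3 -m jog '[[[1.5,6,20,0,0,0,0.3],[0,0,20,0,0,0,0.3],[0,0,0,0,0,0,0.3]]]'
python3 - <<'E'
from h import *
s=bot.grab_frame("scene");t=bot.grab_frame("top")
a=s["img"][105:205,310:410];b=t["img"][175:275,360:460]
im=np.hstack([a,b]).copy();cv2.imwrite("pics/c7.png",cv2.resize(im[...,::-1],None,fx=4,fy=4,interpolation=cv2.INTER_CUBIC))
o=bot.observe()["position"];print(o)
for r in regs(s,"cutter_62"): print(r[0],r[1].min(0),r[1].max(0))
for r in bot.spot_point("cutter_62",s):print(r["xyz"],r["conf"])
E
```

```text
clock: 7.6
position: [0.5539, -0.3222, 0.1266]
tool_rot: [-3.138, -0.002, 1.571]
force: [-0.3, -0.2, -1.1]
grip_width: 0.06
finger_force: 33.7
[ 0.5547298  -0.32315647  0.12931733]
0.87 [265. 228.] [285. 251.]
0.85 [355. 126.] [374. 146.]
0.76 [313. 222.] [334. 244.]
0.75 [256. 312.] [271. 331.]
0.55 [305. 252.] [323. 273.]
[0.5544, -0.3221, 0.0445] 0.78
[0.4634, 0.1165, 0.0035] 0.77
[0.4777, 0.3052, 0.0015] 0.73
[0.5788, 0.1137, -0.0005] 0.55
[0.4919, 0.0257, 0.0008] 0.52
```

View pics/c7.png

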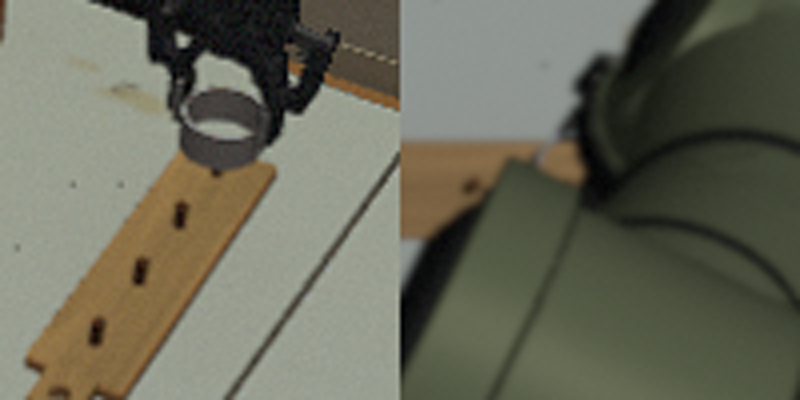

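```bash
python3 -m jog '[[[-4,0,0,0,0,0,0.3],[0,0,15,0,0,0,0.3],[0,0,10,0,0,0,0.3],[0,0,5,0,0,0,0.3],[0,0,0,0,0,0,0.3]]]'
```

```text
clock: 8.3
position: [0.5544, -0.3272, 0.0982]
tool_rot: [-3.14, -0.001, 1.571]
force: [0.6, 0.8, -0.5]
grip_width: 0.0599
finger_force: 33.7
```

```bash
python3 -m jog '[[[0,0,2,0,0,0,0.3],[0,0,0,0,0,0,0.3],[0,0,0,0,0,0,0.85],[0,0,0,0,0,0,1],[0,0,0,0,0,0,1]]]';python3 -m jog '[[[0,0,-15,0,0,0,1],[0,0,-25,0,0,0,1],[0,0,-30,0,0,0,1],[40,0,-10,0,0,0,1],[45,0,0,0,0,0,1]]]';python3 -m jog '[[[50,4,0,0,0,0,1],[50,4,0,0,0,0,1],[50,4,0,0,0,0,1],[50,4,0,0,0,0,1],[50,4,0,0,0,0,1]]]'
python3 - <<'E'
from h import *
s=bot.grab_frame("scene")
for r in bot.spot_point("cutter_62",s):print(np.round(r["xyz"],4),r["conf"])
for r in bot.spot_point("dowel_1",s):print("dow",np.round(r["xyz"],4),r["conf"])
for r in regs(s,"cutter_62"):
  c=r[1].mean(0)
  if c[1]<200: print(r[0],fit([(s,r[1])],.5544,-.327,.062,.045,.015))
cv2.imwrite("pics/c8.png",cv2.resize(s["img"][105:205,310:410,::-1],None,fx=5,fy=5))
E
```

```text
clock: 8.8
position: [0.555, -0.3275, 0.0976]
tool_rot: [3.141, 0.0, 1.571]
force: [0.4, -0.3, 0.5]
grip_width: 0.0853
finger_force: 0.0
clock: 9.3
position: [0.5552, -0.2433, 0.1804]
tool_rot: [3.138, 0.002, 1.568]
force: [1.4, 0.9, -1.2]
grip_width: 0.0852
finger_force: 0.0
clock: 9.8
position: [0.5749, 0.0088, 0.1787]
tool_rot: [3.14, -0.0, 1.571]
force: [2.0, 0.4, 0.5]
grip_width: 0.0854
finger_force: 0.0
[ 0.4888  0.0246 -0.0019] 0.73
[ 0.5785  0.1127 -0.0024] 0.72
[ 0.5564 -0.3258  0.0154] 0.58
[ 0.4762  0.3044 -0.0028] 0.57
[0.4671 0.1167 0.0018] 0.54
dow [ 0.5447 -0.1893  0.0117] 0.61
dow [ 0.5502 -0.2577  0.0167] 0.57
dow [ 0.5435 -0.1162  0.0132] 0.5
0.89 (array([ 0.55370783, -0.31983393,  0.05626968,  0.05170705]), np.float64(0.30243026322492994))
```

View pics/c8.png

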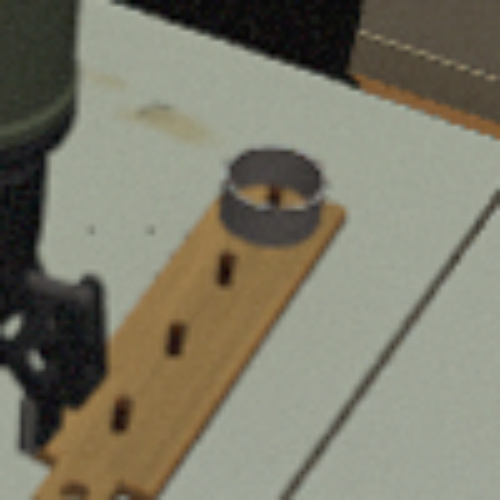

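```bash
python3 -m jog '[[[45,3,0,0,0,0,1],[35,3,0,0,0,0,1],[20,1,10,0,0,0,1],[0,0,20,0,0,0,1],[0,0,0,0,0,0,1]]]'
```

```text
clock: 10.5
position: [0.581, 0.1054, 0.1456]
tool_rot: [-3.139, 0.001, 1.57]
force: [0.2, -0.4, 0.3]
grip_width: 0.0855
finger_force: 0.0
```

```bash
python3 -m jog '[[[5,0,20,0,0,0,1],[0,0,25,0,0,0,1],[0,0,13,0,0,0,1],[0,0,0,0,0,0,1],[0,0,0,0,0,0,1]]]';python3 -m jog '[[[0,0,0,0,0,0,0.5],[0,0,0,0,0,0,0.3],[0,0,0,0,0,0,0.2],[0,0,0,0,0,0,0.2],[0,0,0,0,0,0,0.2]]]' 30
```

```text
clock: 11.0
position: [0.5822, 0.1108, 0.0902]
tool_rot: [3.141, 0.0, 1.57]
force: [0.1, -0.2, 0.5]
grip_width: 0.0855
finger_force: 0.0
clock: 11.5
position: [0.5822, 0.1118, 0.0905]
tool_rot: [3.141, -0.0, 1.571]
force: [-2.9, -0.8, 12.5]
grip_width: 0.0507
finger_force: 28.9
```

```bash
python3 -m jog '[[[0,0,-20,0,0,0,0.2],[0,0,-40,0,0,0,0.2],[0,0,-20,0,0,0,0.2],[-25,-3,0,0,0,0,0.2],[-45,-4,0,0,0,0,0.2]]]'; python3 -m jog '[[[-45,-4,0,0,0,0,0.2],[-45,-4,0,0,0,0,0.2],[-45,-4,0,0,0,0,0.2],[-45,-4,0,0,0,0,0.2],[-45,-4,0,0,0,0,0.2]]]'; python3 -m jog '[[[-45,-4,0,0,0,0,0.2],[-30,-1,0,0,0,0,0.2],[0,0,0,0,0,0,0.2],[0,0,0,0,0,0,0.2]]]'
python3 - <<'E'
from h import *
s=bot.grab_frame("scene");o=bot.observe()["position"];print(o)
for r in bot.spot_point("cutter_62",s):print(np.round(r["xyz"],4),r["conf"])
E
```

```text
clock: 12.0
position: [0.5752, 0.0442, 0.1704]
tool_rot: [3.14, -0.002, 1.576]
force: [0.6, -0.9, -1.5]
grip_width: 0.0497
finger_force: 31.6
clock: 12.5
position: [0.5545, -0.185, 0.1699]
tool_rot: [3.141, 0.0, 1.571]
force: [0.2, -0.1, -0.4]
grip_width: 0.0501
finger_force: 31.6
clock: 12.9
position: [0.5497, -0.2586, 0.1696]
tool_rot: [3.141, -0.0, 1.57]
force: [0.6, 0.5, -0.2]
grip_width: 0.0501
finger_force: 31.6
[ 0.54998424 -0.25754741  0.16952303]
[0.464  0.1177 0.0005] 0.81
[4.939e-01 2.900e-02 4.000e-04] 0.74
[ 0.5459 -0.2574  0.0788] 0.61
[ 0.4796  0.3027 -0.0021] 0.48
```

```bash
python3 -m jog '[[[0,0.5,20,0,0,0,0.2],[0,0,25,0,0,0,0.2],[0,0,12,0,0,0,0.2],[0,0,5,0,0,0,0.2],[0,0,0,0,0,0,0.2]]]';python3 - <<'E'
from h import *
print(bot.observe()["position"],bot.observe()["force"])
E
```

```text
clock: 13.5
position: [0.5504, -0.2578, 0.1073]
tool_rot: [-3.141, -0.0, 1.571]
force: [0.1, -0.2, 0.4]
grip_width: 0.0499
finger_force: 31.5
[ 0.55042735 -0.25780185  0.10732888] [ 0.08820534 -0.21553565  0.35098849]
```

```bash
python3 -m jog '[[[0,0,1,0,0,0,0.2],[0,0,0,0,0,0,0.75],[0,0,0,0,0,0,1],[0,0,0,0,0,0,1],[0,0,0,0,0,0,1]]]';python3 -m jog '[[[0,0,-15,0,0,0,1],[0,0,-30,0,0,0,1],[0,0,-30,0,0,0,1],[35,-8,0,0,0,0,1],[45,-10,0,0,0,0,1]]]';python3 -m jog '[[[45,-10,0,0,0,0,1],[45,-10,0,0,0,0,1],[45,-10,0,0,0,0,1],[45,-10,0,0,0,0,1],[45,-10,0,0,0,0,1]]]';python3 -m jog '[[[45,-10,0,0,0,0,1],[25,-6,0,0,0,0,1],[0,0,0,0,0,0,1],[0,0,0,0,0,0,1]]]'
python3 - <<'E'
from h import *
s=bot.grab_frame("scene");o=bot.observe()["position"];print(o)
for r in bot.spot_point("cutter_62",s):print(np.round(r["xyz"],4),r["conf"])
cv2.imwrite("pics/c9.png",cv2.resize(s["img"][105:345,210:410,::-1],None,fx=2.5,fy=2.5))
E
```

```text
clock: 14.0
position: [0.5504, -0.2583, 0.1066]
tool_rot: [3.141, 0.0, 1.571]
force: [0.3, -0.9, -0.0]
grip_width: 0.0857
finger_force: 0.0
clock: 14.5
position: [0.5324, -0.1792, 0.1834]
tool_rot: [3.139, 0.001, 1.567]
force: [1.9, 1.2, -0.4]
grip_width: 0.0854
finger_force: 0.0
clock: 15.0
position: [0.4819, 0.0484, 0.1825]
tool_rot: [3.14, -0.001, 1.57]
force: [0.9, 0.4, 1.3]
grip_width: 0.0858
finger_force: 0.0
clock: 15.4
position: [0.4665, 0.1169, 0.1822]
tool_rot: [3.141, -0.0, 1.572]
force: [0.5, -0.6, 0.4]
grip_width: 0.086
finger_force: 0.0
[0.46666776 0.11607221 0.18203566]
[ 0.5556 -0.326   0.0175] 0.75
[0.4793 0.3013 0.0013] 0.66
[ 0.5492 -0.2585  0.015 ] 0.62
[0.4913 0.0276 0.0013] 0.6
[0.4647 0.1193 0.0037] 0.5
```

View pics/c9.png

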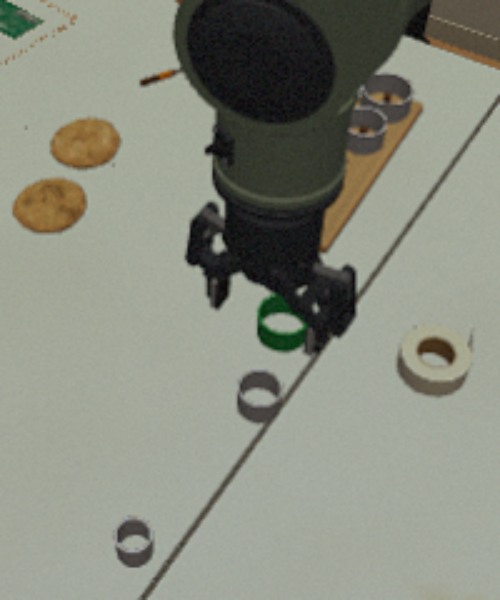

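```bash
python3 -m jog '[[[2,-0.5,20,0,0,0,1],[0,0,30,0,0,0,1],[0,0,25,0,0,0,1],[0,0,15,0,0,0,1],[0,0,0,0,0,0,1]]]';python3 -m jog '[[[0,0,0,0,0,0,0.5],[0,0,0,0,0,0,0.3],[0,0,0,0,0,0,0.1],[0,0,0,0,0,0,0.1],[0,0,0,0,0,0,0.1]]]' 30
```

```text
clock: 16.0
position: [0.4655, 0.1172, 0.0901]
tool_rot: [-3.139, 0.001, 1.569]
force: [-0.4, 0.8, 0.4]
grip_width: 0.086
finger_force: 0.0
clock: 16.5
position: [0.4664, 0.1188, 0.0924]
tool_rot: [3.14, -0.001, 1.571]
force: [-1.5, -1.1, 10.6]
grip_width: 0.0399
finger_force: 28.8
```

```bash
python3 -m jog '[[[0,0,-20,0,0,0,0.1],[0,0,-40,0,0,0,0.1],[0,0,-25,0,0,0,0.1],[-30,8,0,0,0,0,0.1],[-45,12,0,0,0,0,0.1]]]'; python3 -m jog '[[[-45,12,0,0,0,0,0.1],[-45,12,0,0,0,0,0.1],[-45,12,0,0,0,0,0.1],[-45,12,0,0,0,0,0.1],[-35,9,0,0,0,0,0.1]]]'; python3 -m jog '[[[-16,4,0,0,0,0,0.1],[0,0,0,0,0,0,0.1],[0,0,0,0,0,0,0.1]]]'
python3 - <<'E'
from h import *
s=bot.grab_frame("scene");o=bot.observe()["position"];print(o)
for r in bot.spot_point("cutter_62",s):print(np.round(r["xyz"],4),r["conf"])
E
```

```text
clock: 17.0
position: [0.4863, 0.0454, 0.1778]
tool_rot: [3.139, -0.002, 1.576]
force: [1.5, 0.1, -0.8]
grip_width: 0.04
finger_force: 31.5
clock: 17.5
position: [0.5431, -0.1742, 0.1771]
tool_rot: [3.141, 0.001, 1.569]
force: [0.1, 1.6, -0.5]
grip_width: 0.0397
finger_force: 31.5
clock: 17.8
position: [0.5467, -0.1864, 0.1765]
tool_rot: [-3.141, -0.001, 1.571]
force: [0.1, 0.7, -1.5]
grip_width: 0.0402
finger_force: 31.5
[ 0.54679269 -0.18580524  0.17648033]
[ 0.5492 -0.2579  0.0146] 0.66
[ 0.4917  0.0251 -0.0011] 0.59
[ 0.4805  0.3032 -0.0021] 0.52
[ 0.5541 -0.3271  0.0128] 0.5
```

```bash
python3 -m jog '[[[-1.5,0.5,20,0,0,0,0.1],[0,0,25,0,0,0,0.1],[0,0,16,0,0,0,0.1],[0,0,7,0,0,0,0.1],[0,0,0,0,0,0,0.1]]]';python3 -m jog '[[[0,0,0.5,0,0,0,0.1],[0,0,0,0,0,0,0.1]]]'
```

```text
clock: 18.4
position: [0.5473, -0.1877, 0.1081]
tool_rot: [-3.141, -0.0, 1.572]
force: [0.1, -0.3, -1.1]
grip_width: 0.04
finger_force: 32.2
clock: 18.6
position: [0.5476, -0.1884, 0.1084]
tool_rot: [3.141, 0.0, 1.571]
force: [-0.5, -0.1, 0.1]
grip_width: 0.0399
finger_force: 32.2
```

```bash
python3 -m jog '[[[0,0,0,0,0,0,0.7],[0,0,0,0,0,0,0.9],[0,0,0,0,0,0,1],[0,0,0,0,0,0,1]]]';python3 -m jog '[[[0,0,-15,0,0,0,1],[0,0,-30,0,0,0,1],[0,0,-30,0,0,0,1],[35,-5,0,0,0,0,1],[45,-6,0,0,0,0,1]]]';python3 -m jog '[[[45,-6,0,0,0,0,1],[45,-6,0,0,0,0,1],[45,-6,0,0,0,0,1],[45,-6,0,0,0,0,1],[45,-6,0,0,0,0,1]]]';python3 -m jog '[[[45,-7,0,0,0,0,1],[45,-7,0,0,0,0,1],[45,-7,0,0,0,0,1],[45,-7,0,0,0,0,1],[0,0,0,0,0,0,1]]]'
python3 - <<'E'
from h import *
s=bot.grab_frame("scene");o=bot.observe()["position"];print(o)
for r in bot.spot_point("cutter_62",s):print(np.round(r["xyz"],4),r["conf"])
E
```

```text
clock: 19.0
position: [0.5474, -0.1888, 0.108]
tool_rot: [3.141, 0.0, 1.571]
force: [-0.0, -0.6, -0.4]
grip_width: 0.0853
finger_force: 0.0
clock: 19.5
position: [0.5366, -0.1097, 0.1849]
tool_rot: [3.139, 0.001, 1.567]
force: [1.0, 1.1, -0.7]
grip_width: 0.0854
finger_force: 0.0
clock: 20.0
position: [0.506, 0.118, 0.1841]
tool_rot: [3.141, -0.0, 1.571]
force: [1.7, 0.1, 0.5]
grip_width: 0.0854
finger_force: 0.0
clock: 20.5
position: [0.4764, 0.3027, 0.1837]
tool_rot: [3.142, -0.003, 1.578]
force: [-0.7, -0.8, -0.6]
grip_width: 0.0857
finger_force: 0.0
[0.47734327 0.29930917 0.18365379]
[ 0.4916  0.0276 -0.0023] 0.69
[0.5575 0.4475 0.0013] 0.66
[ 0.546  -0.1906  0.0186] 0.6
[0.4781 0.3022 0.0007] 0.58
[ 0.55   -0.2596  0.0171] 0.55
[ 0.5549 -0.3263  0.0146] 0.48
```

```bash
python3 -m jog '[[[0,0,20,0,0,0,1],[0,0,30,0,0,0,1],[0,0,10,0,0,0,1],[0,0,0,0,0,0,1]]]'
```

```text
clock: 21.0
position: [0.4784, 0.2949, 0.1224]
tool_rot: [-3.14, 0.002, 1.569]
force: [-0.7, -0.0, 1.2]
grip_width: 0.0852
finger_force: 0.0
```

```bash
python3 -m jog '[[[8,0.5,8,0,0,0,1],[0,0,19,0,0,0,1],[0,0,0,0,0,0,1]]]';python3 -m jog '[[[0,0,0,0,0,0,0.5],[0,0,0,0,0,0,0.3],[0,0,0,0,0,0,0.1],[0,0,0,0,0,0,0],[0,0,0,0,0,0,0]]]' 30
```

```text
clock: 21.3
position: [0.4785, 0.3046, 0.0951]
tool_rot: [-3.141, 0.001, 1.571]
force: [-0.8, -0.0, -0.1]
grip_width: 0.0852
finger_force: 0.0
clock: 21.8
position: [0.4792, 0.3044, 0.0967]
tool_rot: [3.141, -0.001, 1.571]
force: [-1.4, -0.7, 9.6]
grip_width: 0.0297
finger_force: 28.8
```

```bash
python3 -m jog '[[[0,0,-20,0,0,0,0],[0,0,-40,0,0,0,0],[0,0,-25,0,0,0,0],[-30,4,0,0,0,0,0],[-45,7,0,0,0,0,0]]]'; python3 -m jog '[[[-45,7,0,0,0,0,0],[-45,7,0,0,0,0,0],[-45,7,0,0,0,0,0],[-45,7,0,0,0,0,0],[-45,7,0,0,0,0,0]]]'; python3 -m jog '[[[-45,7,0,0,0,0,0],[-45,7,0,0,0,0,0],[-32,5,0,0,0,0,0],[0,0,0,0,0,0,0],[0,0,0,0,0,0,0]]]'
python3 - <<'E'
from h import *
s=bot.grab_frame("scene");o=bot.observe()["position"];print(o)
for r in bot.spot_point("cutter_62",s):print(np.round(r["xyz"],4),r["conf"])
E
```

```text
clock: 22.3
position: [0.4897, 0.2308, 0.1819]
tool_rot: [3.14, -0.002, 1.575]
force: [1.5, -0.7, -1.1]
grip_width: 0.0296
finger_force: 29.8
clock: 22.8
position: [0.5249, 0.0024, 0.1813]
tool_rot: [3.141, -0.0, 1.571]
force: [1.6, -0.1, 0.3]
grip_width: 0.0296
finger_force: 29.8
clock: 23.3
position: [0.5437, -0.1182, 0.181]
tool_rot: [-3.142, -0.0, 1.569]
force: [0.1, 0.7, -1.1]
grip_width: 0.0299
finger_force: 29.8
[ 0.54374312 -0.11715092  0.18094569]
[ 0.5457 -0.2578  0.0126] 0.66
[ 0.5561 -0.3273  0.0155] 0.66
[ 0.5509 -0.1212  0.082 ] 0.62
[ 0.4916  0.0257 -0.0016] 0.6
[ 0.544  -0.1885  0.0158] 0.54
```

```bash
python3 -m jog '[[[0,0,20,0,0,0,0],[0,0,17,0,0,0,0],[0,0,0,0,0,0,0],[0,0,0,0,0,0,0]]]'
python3 - <<'E'
from h import *
s=bot.grab_frame("scene");o=bot.observe()["position"];print(o)
cv2.imwrite("pics/c10.png",cv2.resize(s["img"][130:220,290:390,::-1],None,fx=6,fy=6))
print((proj(s,[o[0],o[1],o[2]-.097])-[290,130])*6,(proj(s,[o[0],o[1],o[2]-.067])-[290,130])*6)
E
```

```text
clock: 23.8
position: [0.5439, -0.117, 0.1442]
tool_rot: [-3.141, -0.0, 1.572]
force: [0.3, -0.1, -0.1]
grip_width: 0.0296
finger_force: 29.8
[ 0.5441402  -0.11718132  0.14461851]
[267.18531148 308.46374856] [273.06951907 259.47505676]
```

View pics/c10.png

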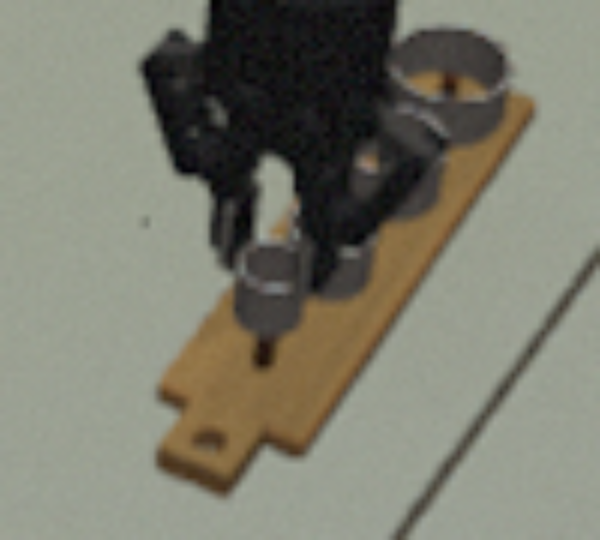

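```bash
python3 -m jog '[[[0,0,12,0,0,0,0],[0,0,12,0,0,0,0],[0,0,7,0,0,0,0],[0,0,0,0,0,0,0]]]'
```

```text
clock: 24.25
position: [0.5436, -0.1177, 0.1117]
tool_rot: [-3.14, -0.0, 1.571]
force: [0.1, -0.8, -0.3]
grip_width: 0.0298
finger_force: 30.6
```

```bash
python3 -m jog '[[[0,0,0,0,0,0,0.6],[0,0,0,0,0,0,0.9],[0,0,0,0,0,0,1],[0,0,0,0,0,0,1]]]';python3 -m jog '[[[0,0,-15,0,0,0,1],[0,0,-30,0,0,0,1],[0,0,-40,0,0,0,1],[40,-5,-10,0,0,0,1],[45,-6,0,0,0,0,1]]]';python3 -m jog '[[[45,-6,0,0,0,0,1],[45,-6,0,0,0,0,1],[45,-6,0,0,0,0,1],[45,-6,0,0,0,0,1],[45,-6,0,0,0,0,1]]]'; python3 -m jog '[[[0,0,0,0,0,0,1],[0,0,0,0,0,0,1]]]';python3 - <<'E'
from h import *
s=bot.grab_frame("scene");t=bot.grab_frame("top")
for n,p in(("s",s),("t",t)):
  for r in bot.spot_point("cutter_62",p):print(n,np.round(r["xyz"],4),r["conf"])
a=s["img"][120:220,300:400];b=t["img"][180:260,300:420]
cv2.imwrite("pics/c11.png",cv2.resize(a[...,::-1],None,fx=6,fy=6))
cv2.imwrite("pics/c12.png",cv2.resize(b[...,::-1],None,fx=6,fy=6))
for q in("stamp","spice_jar"):print(q,bot.spot_point(q,s)[:1])
E
```

```text
clock: 24.65
position: [0.5439, -0.1177, 0.113]
tool_rot: [3.141, 0.0, 1.571]
force: [-0.2, -0.4, 0.3]
grip_width: 0.0844
finger_force: 0.0
clock: 25.15
position: [0.5335, -0.0331, 0.211]
tool_rot: [3.137, -0.0, 1.567]
force: [1.3, 1.6, -1.3]
grip_width: 0.0854
finger_force: 0.0
clock: 25.65
position: [0.5024, 0.1941, 0.2092]
tool_rot: [3.141, -0.001, 1.571]
force: [0.7, -0.3, 0.2]
grip_width: 0.0853
finger_force: 0.0
clock: 25.85
position: [0.5026, 0.1932, 0.2087]
tool_rot: [3.141, -0.0, 1.573]
force: [0.4, -1.4, 0.5]
grip_width: 0.0852
finger_force: 0.0
s [ 0.4902  0.0287 -0.0022] 0.76
s [ 0.5568 -0.3262  0.0149] 0.7
s [ 0.5454 -0.1887  0.019 ] 0.66
s [ 0.5492 -0.26    0.015 ] 0.5
s [ 0.5469 -0.1173  0.0149] 0.48
t [ 0.5404 -0.118   0.0195] 0.58
t [ 0.5472 -0.193   0.0145] 0.49
t [ 0.5547 -0.3277  0.0134] 0.48
t [ 0.491   0.0283 -0.0064] 0.43
stamp [{'xyz': [0.5587, 0.4529, 0.0004], 'conf': 0.55}]
spice_jar [{'xyz': [0.7448, 0.2139, -0.0009], 'conf': 0.63}]
```

View pics/c11.png

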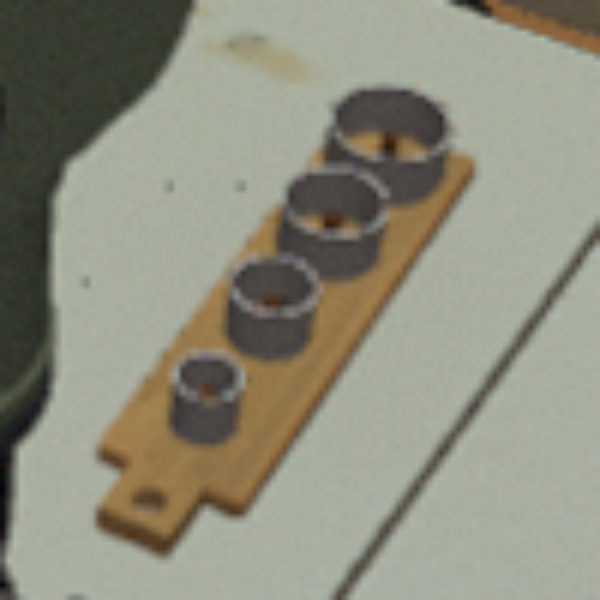

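View pics/c12.png

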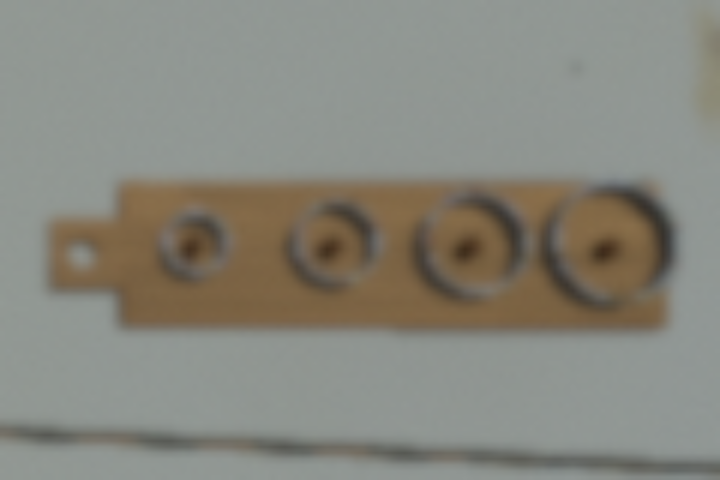

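All four cutters stand flat over their dowels in size order, with the smallest at the tongue (crop c11: from (207,395) up to (390,145)). The dowels are near the middle of each, and the jar and stamp have not moved.

```bash
python3 -c "
from workcell import bot
print(bot.job_done())"
```

```text
the job is handed in; nothing more can be done
None
```

The job is handed in: the 32, 42, 52 and 62 mm cutters stand flat over dowels 1 to 4 in the last pictures, the jar, stamp and green look-alike weren't disturbed, and the clock was at about 26 s; the hand-in call gave no verdict.

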